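# Press a label holder behind the lip of a reagent shelf

### The arm

A 7-joint arm with a two-finger parallel gripper is mounted at the origin on a cart in front of the work surface, level with it; the furniture and walls round the work are solid. World frame = base frame: x ahead of the robot, y to its left, z up, the work surface at z = 0. Lengths are in mm, angles in degrees, forces in N, time in s.
With the tool pointing down it reaches from about 400 to 850 mm from the base axis. Payload 6.9 kg.
Tool frame: the origin (TCP) lies on the centre line of the jaws, within the pads' length; the fingertips stand 11 mm ahead of it and the grasp point (between the pads) lies 8 mm behind it; y points along the fingers, x is the direction in which the jaws open and shut, and the axes are right-handed (so a half turn about y gives the same grasp; the last joint's range is limited). The gripper opens to 85 mm and grips with 20 to 120 N. Pads are 22 mm wide; open, the fingers measure 114 mm over their backs; the gripper's body (76 mm by 85 mm) begins 54 mm behind the grasp point. The pads swing forward as they close: fully open they stand 13 mm farther back than shut.
Start: joints at [77.149, 29.078, -13.613, 85.955, 7.202, 65.827, -8.869], TCP at [202.379, -591.316, 242.275] pointing down, gripper open.
Joint ranges: [-176.47, 176.47], [-13.61, 117.27], [-81.72, 77.17], [0.22, 143.17], [-87.28, 267.28], [10, 112.55], [-165.47, 165.47]. Speed limits (degrees/s): [136.94, 136.94, 180, 180, 180, 180, 180].

### API

Orientations are given as [roll, pitch, yaw] about the fixed x, y, z axes, in that order (R = Rz(yaw) Ry(pitch) Rx(roll)).
In Python, from rig import sense, camera, finish_job gives the robot as it stands. The module is installed in compiled form; this text tells all that it offers.
- The arm moves only by the tool arm_command, never from a script. Its argument "targets" is one flat list of numbers, 7 for each row, row after row: the shift along the tool's x, y, z in m, then the turn, a rotation vector about the tool's x, y, z in degrees, then the opening, from -1 (shut) to 1 (fully open). In form: [x, y, z, ax, ay, az, fingers, x, y, z, ax, ay, az, fingers, ...]. A call has exactly 5 rows; each row shifts and turns the commanded pose from where the row before left it, along the tool's axes as they then stand; what a row does not reach is not made up. A row lasts 1/12 s, in which the tool goes at most 41.7 mm and 7.16 degrees, less where a joint would pass 70% of its speed; a pose out of reach is approached as far as the arm can. A call is refused whole if a number of a shift passes 0.0417 or a number of a turn 7.16, either way. A call with a gripper value outside its range is refused whole. The fingers move at their own pace and stop on an object; the grip force is fixed at half the most. Time passes only in rows, so rows that do not move let the fingers close, or fill a call up. It gives the time, the measured TCP pose, the force and the opening at its end, in the units of the state.
- sense(): the state, without advancing time (a new reading comes with each control period).
- camera(name): name is "scene" or "side" or "wrist"; returns a dict with "frame" (384x512x3 uint8, red, green, blue), "depth" (384x512 float32, mm along the optical axis (not along the pixel's ray), 0 where there is no reading), "fx", "fy", "cx", "cy" (pixels), "world_to_cam" (4x4, takes a point from world to camera coordinates); the wrist camera has in their place "tool_from_camera" (4x4, takes a point from camera to tool coordinates, whose origin is the TCP and whose axes are the tool frame's). Camera axes: x right, y down, z forward; pixel columns grow to the right and rows downward; lengths in mm; the calibration is good to about 2 mm. A picture is of the moment at which its call begins: read the wrist's pose just before it.
- finish_job(): hands the job in, once; it reports no verdict.
The state is a dict: "time_s": time; "q": joint angles; "joint_vel": joint speeds; "effort": joint torques, N m; "ee_pos": TCP position; "orientation": TCP orientation; "ft_force": force on the tool from outside, world axes, zero at the start; "ft_torque": the same for the moment, N m; "width": opening from 0.0 (shut) to 1.0 (fully open).
Only numpy, scipy, OpenCV 4.12 (cv2) and the standard library are available. Lean on these libraries where they do the work, as an engineer would, in place of code of your own. Each camera call takes 0.05 s, during which the arm holds its last target.

### The job

The red-topped dropper bottle has been left standing over the label pocket in the front edge of the small blue reagent shelf: set it upright on the bare table top, off the shelf, and let go of it. Then take the blue label holder from the grey caddy, slide it down into the pocket behind the shelf lip with its paper card facing the front, and push it fully home against the sprung strip; finish while still holding it there, pressed home. Leave the yellow holder in the caddy and do not knock over the two bottles at the back of the shelf.

Things in the scene. Friction and masses are not known exactly. Their poses are not given: they have to be found in the camera images.
- shelf: Low fixed reagent shelf, blue with a grey top board, 260 mm wide (its y), 133 mm deep (x from -10 to +123 mm), top 55 mm above the table, a 22 mm high stop along the rear rising 11 mm above the top. Origin at table level, straight below the middle of the label pocket in its front edge; x points to the shelf's rear, y to its left seen from the robot, z up.
- pocket_mouth (a point): Middle of the pocket's mouth, level with the shelf top (55 mm above the table), axes as shelf. The pocket is a slot open upward, 70 mm long (y), 7 mm wide (x), its mouth widening to 13 mm over the top 5 mm; in front of it is the 7 mm thick bare-metal lip, behind it the shelf edge, both as high as the shelf top.
- strip (a joint): Sprung orange strip that forms the pocket's floor; it slides straight down. 0 = up (26 mm below the shelf top), 0.006 m = fully down (32 mm below the shelf top) against a hard stop. It resists with 2 N at the start and 8 N fully down and springs back when released.
- label_grip (a point): Grip point of the blue holder, in the middle of its width and thickness, 62 mm above its lower edge, 20 mm below its top. The holder is an upright plate 60 mm wide (y), 82 mm high (z), 35 g: a blade 5 mm thick (x), 36 mm high, and above it a 10 mm thick card frame. Fully home, this point is 85 mm above the table. It starts in one of the two caddy slots, card (-x side) towards the robot.
- label_card (a point): Middle of the blue holder's card side, 5 mm in -x from label_grip.
- spare_grip (a point): The same point of the yellow label holder, which has the same shape and stands in the other caddy slot.
- caddy: Fixed grey caddy block 46 mm (x) by 200 mm (y) by 36 mm high, origin in the middle of its underside. Two slots 30 mm deep and 7 mm wide, end to end along y, their middles at y = -46 and +46 mm; the holders stand loosely in them, lower edges 6 mm above the table.
- red_dropper_mid (a point): Middle of the red-topped dropper bottle, on its axis, 45 mm above its base; the bottle is 31 mm in diameter and 90 mm high with a narrower red rubber top. At the start it stands on the shelf front, across the pocket's mouth. z is up along the bottle.
- red_dropper: The same bottle, origin in the middle of its base.
- back_bottle_left: Black-topped dropper bottle, 33 mm in diameter, 94 mm high, standing at the left back of the shelf; origin in the middle of its base.
- back_bottle_right: Black-topped dropper bottle, 33 mm in diameter, 98 mm high, at the right back of the shelf; origin in the middle of its base.

How it is judged:
By the outcome, as a careful person would: the job done as asked, in the order asked, and still so for the second after the job is handed in, while the arm keeps its last pose, push and grip.
It also fails if it takes over 54 s, if anything falls off the work surface, if the arm or the gripper's body presses on something with over 40 N, if the wrist force passes 120 N, or if a joint passes its speed limit or range.

## Working session

There is one attempt and no reset: what is moved stays moved. The work goes in short steps, Python scripts to look and compute and a tool call to move; the robot and the scene stay as the last step left them, time stands still between calls to the robot, and variables do not carry over. Pictures are saved under pics/ and viewed, and the job is handed in when it is done.

Besides the shell and the picture viewer there is one more tool, called by a JSON object that holds its "method" and its "body", one argument or row to a line. arm_command: Moves the arm, as the interface text tells. Its arguments: {"type":"object","properties":{"targets":{"type":"array","items":{"type":"number"}}},"required":["targets"]}

```bash
mkdir -p pics; python3 - <<'E'
from rig import sense,camera
import cv2,pickle
s=sense(); print(s)
for n in ["scene","side","wrist"]:
    c=camera(n); pickle.dump(c,open(f"{n}0.pkl","wb"))
    cv2.imwrite(f"pics/{n}0.png",c["frame"][:,:,::-1])
    print(n,c["fx"],c["cx"],c.get("world_to_cam",c.get("tool_from_camera")))
E
```

```text
{'time_s': 0.0, 'q': array([ 77.14732396,  29.12513683, -13.60849969,  86.00868294,
         7.20157019,  65.8272985 ,  -8.86761299]), 'joint_vel': array([-0.00660727,  0.04672292, -0.02868316, -0.04050926,  0.12398932,
       -0.03489746,  0.00215684]), 'effort': array([ 2.18564701e-04, -6.20602012e+01, -2.18594290e+00, -2.49658316e+01,
        1.28897990e-02,  1.19852056e-02,  7.62924316e-06]), 'ee_pos': array([ 202.18677385, -590.87924775,  241.43376399]), 'orientation': array([-90.00188124,   0.10237077, -71.10063634]), 'ft_force': array([-0.28228375,  0.84583265,  0.4045892 ]), 'ft_torque': array([0.01624568, 0.00506587, 0.00863126]), 'width': 1.001472912875279}
scene 398.6432064567022 252.62907581871926 [[ 8.62502027e-01 -5.05964038e-01 -9.52077443e-03 -5.41272107e+02]
 [-3.34708175e-01 -5.56254423e-01 -7.60625699e-01  2.44589791e+02]
 [ 3.79553277e-01  6.59227888e-01 -6.49120868e-01  7.55496491e+02]
 [ 0.00000000e+00  0.00000000e+00  0.00000000e+00  1.00000000e+00]]
side 392.4523905606801 256.74397848939606 [[-9.99798458e-01 -1.52547275e-02 -1.30513166e-02  5.90828157e+02]
 [-9.23473852e-04  6.84354466e-01 -7.29148896e-01  1.20370384e+02]
 [ 2.00546945e-02 -7.28989889e-01 -6.84230627e-01  9.09039384e+02]
 [ 0.00000000e+00  0.00000000e+00  0.00000000e+00  1.00000000e+00]]
wrist 300.29639713084174 255.0529861505069 [[ 9.99999897e-01 -4.41870974e-04 -1.03077365e-04  8.19182439e-01]
 [-3.49310818e-05 -3.01474204e-01  9.53474333e-01 -1.31825805e+02]
 [-4.52387799e-04 -9.53474231e-01 -3.01474189e-01  7.79221031e+01]
 [ 0.00000000e+00  0.00000000e+00  0.00000000e+00  1.00000000e+00]]
```

View pics/scene0.png

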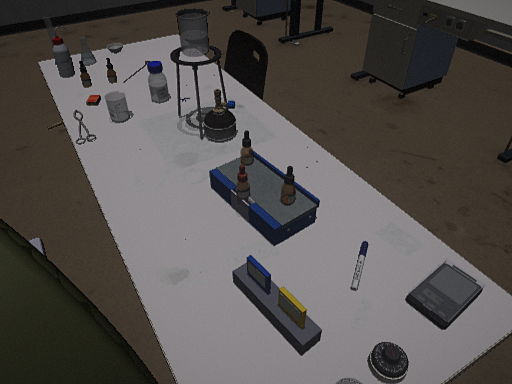

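View pics/side0.png

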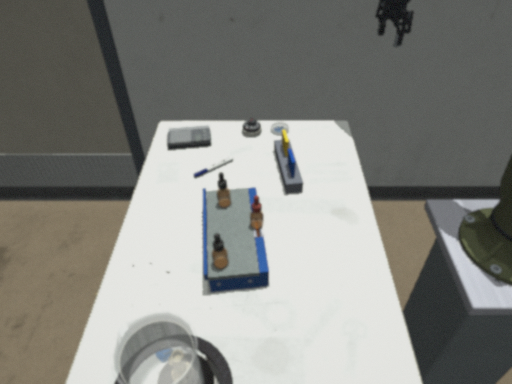

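View pics/wrist0.png

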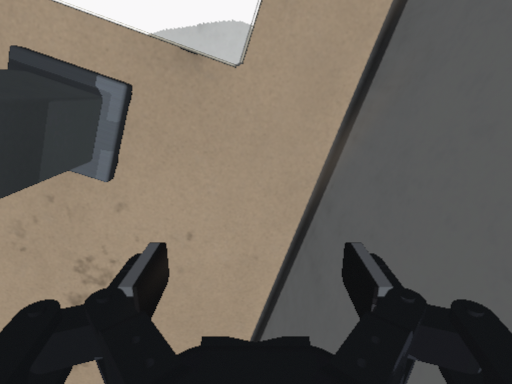

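The scene view shows the red bottle near (242,185) on the shelf front, the blue holder near (258,273) and the yellow one near (292,305) in the caddy. The side view agrees. The wrist camera sees only floor. Next I'll measure from depth.

```bash
cat > h.py <<'E'
import numpy as np,cv2,pickle
from scipy.spatial.transform import Rotation as Ro
def cloud(c,T=None):
    d=c["depth"].astype(float); v,u=np.mgrid[:d.shape[0],:d.shape[1]]
    P=np.stack([(u-c["cx"])/c["fx"]*d,(v-c["cy"])/c["fy"]*d,d,np.ones_like(d)],-1)
    M=np.linalg.inv(c["world_to_cam"]) if T is None else T@c["tool_from_camera"]
    W=(P@M.T)[...,:3]; W[d==0]=np.nan
    return W
def tool(s):
    T=np.eye(4); T[:3,:3]=Ro.from_euler('xyz',s["orientation"],degrees=True).as_matrix(); T[:3,3]=s["ee_pos"]; return T
def masks(c):
    h=cv2.cvtColor(c["frame"],cv2.COLOR_RGB2HSV).astype(int); H,S,V=h[...,0],h[...,1],h[...,2]
    return dict(blue=(H>105)&(H<128)&(S>130)&(V>50),yellow=(H>20)&(H<35)&(S>130),red=((H<8)|(H>172))&(S>110)&(V>50),orange=(H>=8)&(H<18)&(S>90))
E
python3 - <<'E'
from h import *
np.set_printoptions(precision=1,suppress=True)
for n in ["scene","side"]:
    c=pickle.load(open(n+"0.pkl","rb")); W=cloud(c)
    inb=(W[...,0]>250)&(W[...,0]<850)&(abs(W[...,1])<600)
    for k,m in masks(c).items():
        m=(m&inb).astype(np.uint8)
        N,L,st,ce=cv2.connectedComponentsWithStats(m)
        for i in range(1,N):
            if st[i,4]<12: continue
            p=W[L==i]; p=p[(p[:,2]>3)]
            if len(p)>5: print(n,k,ce[i],st[i,4],"med",np.median(p,0),"lo",np.percentile(p,3,axis=0),"hi",np.percentile(p,97,axis=0))
    # caddy/shelf top planes
    for z0,lab,yr in [(36,"caddy",(-600,600)),(55,"shelf",(-600,600))]:
        m=inb&(abs(W[...,2]-z0)<4)
        m=cv2.morphologyEx(m.astype(np.uint8),cv2.MORPH_OPEN,np.ones((2,2)))
        N,L,st,ce=cv2.connectedComponentsWithStats(m)
        for i in range(1,N):
            if st[i,4]<150: continue
            p=W[L==i]; r=cv2.minAreaRect(p[:,:2].astype(np.float32)); print(n,lab,st[i,4],r,np.median(p[:,2]), "box",ce[i])
E
```

```text
scene blue [230.2 103. ] 31 med [730.  302.1 110.3] lo [722.8 292.1 103.5] hi [738.4 308.4 115.2]
scene blue [268.5 163.5] 77 med [701.   45.1  65.6] lo [692.8 -11.2  63.3] hi [709.8 106.   67.4]
scene blue [222.9 178.9] 197 med [579.7  63.2  54.3] lo [568.4  21.5  52.3] hi [591.5 106.   56.3]
scene blue [306.  191.5] 68 med [718.1 -91.2  65.5] lo [ 712.3 -128.    63.3] hi [725.  -51.5  67.2]
scene blue [264.9 215.8] 276 med [ 599.9 -102.    54.4] lo [ 588.  -143.1   52.2] hi [612.1 -55.3  56.4]
scene blue [364.3 247.5] 26 med [ 756.7 -260.4   12.9] lo [ 739.  -269.7    9.7] hi [ 770.4 -247.4   16. ]
scene blue [258.4 265.9] 121 med [ 502.4 -236.3   87.8] lo [ 495.9 -262.6   85.8] hi [ 508.2 -208.3   89.9]
scene yellow [292.7 299.2] 172 med [ 515.1 -327.3   87.8] lo [ 508.7 -353.1   86.3] hi [ 522.6 -298.3   89.8]
scene yellow [303.8 314.2] 12 med [ 521.  -354.9   76.9] lo [ 514.1 -355.6   65.3] hi [ 524.1 -353.5   84.4]
scene yellow [301.6 321.6] 36 med [ 516.3 -355.1   57. ] lo [ 514.2 -356.    35.2] hi [ 522.6 -352.7   72.8]
scene red [241.8 174.8] 28 med [586.3 -23.1 120.7] lo [5
[... 1449 characters left out ...]
[595.5  -5.8 141.4]
side orange [222.9 193.4] 44 med [668.8 -72.9  98.4] lo [659.8 -76.5  93.5] hi [678.3 -69.1 105.2]
side orange [224.3 202.3] 66 med [667.3 -70.2  72.1] lo [657.1 -74.9  61.8] hi [678.  -67.9  83.9]
side orange [256.1 220.2] 128 med [591.4  -3.3  82.4] lo [582.7 -11.5  58.1] hi [600.6   0.5 104.9]
side orange [220.1 258.9] 176 med [661.1 106.1  86.5] lo [651.6  98.   63.2] hi [673.3 109.8 104.6]
side caddy 439 ((502.00579833984375, -277.23809814453125), (57.725059509277344, 199.91156005859375), 8.227677345275879) nan box [287.9 167. ]
side shelf 3787 ((641.2839965820312, -35.91706848144531), (136.35829162597656, 316.13165283203125), 5.655055046081543) nan box [235.5 235.9]
```

```bash
cat >> h.py <<'E'
from scipy.optimize import least_squares
def circ(p,r):
    f=lambda x:np.hypot(p[:,0]-x[0],p[:,1]-x[1])-r
    o=least_squares(f,np.nanmedian(p[:,:2],0)+[5,0],loss='soft_l1',f_scale=1); return o.x,np.median(abs(o.fun))
E
python3 - <<'E'
from h import *
np.set_printoptions(precision=1,suppress=True)
A=[]
for n in ["scene","side"]:
    c=pickle.load(open(n+"0.pkl","rb")); W=cloud(c)
    for nm,x,y,r in [("red",590,-15,15.5),("L",663,98,16.5),("R",667,-85,16.5)]:
        m=(np.hypot(W[...,0]-x,W[...,1]-y)<25)&(W[...,2]>62)&(W[...,2]<95)
        p=W[m]; A.append(p); print(n,nm,len(p),circ(p,r), np.nanmax(W[(np.hypot(W[...,0]-x,W[...,1]-y)<25)][:,2]))
    # zprofile radius of red
    # edges of front lip: blue mask pixels z 50..57
    m=masks(c)["blue"]&(abs(W[...,2]-54)<4)&(W[...,0]>540)&(W[...,0]<640)&(abs(W[...,1])<200); p=W[m]
    k=np.polyfit(p[:,1],p[:,0],1); print("front line",k,np.degrees(np.arctan(-k[0])), p[:,1].min(),p[:,1].max(), np.percentile(p[:,0]-np.polyval(k,p[:,1]),[3,97]))
    m=masks(c)["blue"]&(abs(W[...,2]-65)<4)&(W[...,0]>670)&(W[...,0]<760)&(abs(W[...,1])<200); p=W[m]
    k=np.polyfit(p[:,1],p[:,0],1); print("rear line",k,np.degrees(np.arctan(-k[0])), p[:,1].min(),p[:,1].max())
    m=(abs(W[...,2])<6)&(abs(W[...,1]-90)<40)&(W[...,0]<560); print("table minx",np.nanmin(W[m][:,0]))
    for nm in("blue","yellow"):
        m=masks(c)[nm]&(W[...,2]>84)&(W[...,2]<92)&(W[...,1]<-180)&(W[...,1]>-380); p=W[m]; r=cv2.minAreaRect(p[:,:2].astype(np.float32)); print(nm,r)
E
```

```text
scene red 164 (array([591.5, -16.3]), np.float64(0.7672858849062205)) 144.9595154690379
scene L 140 (array([664.3,  92.8]), np.float64(0.7778017272223687)) 148.58842347189136
scene R 161 (array([670.3, -85.3]), np.float64(0.5541718694974449)) 153.20562342307653
front line [ -0.1 587.7] 6.985074903346798 -146.6779316634324 111.48617119741175 [-9.3 10. ]
rear line [ -0.1 707.1] 6.970200368073521 -130.17358177039893 111.76550156490373
table minx 136.38348053616227
blue ((502.062744140625, -235.0403289794922), (9.346309661865234, 58.91973114013672), 8.342620849609375)
yellow ((515.1884765625, -325.81414794921875), (10.290502548217773, 58.71149444580078), 9.218157768249512)
side red 159 (array([592. , -16.9]), np.float64(0.7841111148269047)) 144.91600896487068
side L 185 (array([664.9,  92.4]), np.float64(0.5154782590972538)) 148.73004343335674
side R 142 (array([670.6, -85.3]), np.float64(0.47257560414265853)) 153.31068350329895
front line [ -0.1 589.3] 7.4501977848903245 -138.83651947263968 114.07793574151816 [-7.4  7.1]
rear line [ -0.1 707.2] 6.894766212807235 -115.75107749431527 128.8197528545412
table minx 48.981824351185764
blue ((503.6585693359375, -232.49102783203125), (8.58854866027832, 57.30327224731445), 8.122013092041016)
yellow ((517.5144653320312, -323.9646301269531), (8.664813041687012, 56.79623794555664), 6.824432373046875)
```

{"method": "arm_command", "body": {
  "targets": [0,0,0.0417,0,-7,0,1,0,0,0.0417,0,-7,0,1,0,0,0.0417,0,-7,0,1,0,0,0.0417,0,-7,0,1,0,0,0.0417,0,-7,0,1]
}}

```text
time_s: 0.57
ee_pos: [376.5, -478.8, 241.8]
orientation: [-90.0, -0.0, -35.8]
ft_force: [1.1, -0.5, 0.4]
width: 1.002
```

```bash
cat > plan.py <<'E'
import sys
from h import *
from rig import sense
def plan(tx,ty,tz,yaw,n):
    s=sense(); T=tool(s); p=T[:3,3]; y0=s["orientation"][2]
    d=(np.array([tx,ty,tz])-p)/n; dy=(yaw-y0)/n
    print("from",p.round(1),s["orientation"].round(2),"step",np.linalg.norm(d).round(1),"turn",dy)
    y=y0
    for i in range(n):
        R=Ro.from_euler('xyz',[-90,0,y],degrees=True).as_matrix()
        print((R.T@d/1000).round(4).tolist(),round(-dy,3)); y+=dy
if __name__=="__main__": plan(*map(float,sys.argv[1:5+0]),int(sys.argv[5])) if len(sys.argv)==6 else None
E
sed -i 's/plan(\*map(float,sys.argv\[1:5+0\]),int(sys.argv\[5\]))/plan(*map(float,sys.argv[1:5]),int(sys.argv[5]))/' plan.py
python3 plan.py 570 -60 250 7.2 15
```

```text
from [ 376.5 -478.8  241.8] [-8.997e+01 -1.000e-02 -3.576e+01] step 30.8 turn 2.8642984583895195
[-0.0059, -0.0005, 0.0302] -2.864
[-0.0043, -0.0005, 0.0304] -2.864
[-0.0028, -0.0005, 0.0306] -2.864
[-0.0013, -0.0005, 0.0307] -2.864
[0.0003, -0.0005, 0.0308] -2.864
[0.0018, -0.0005, 0.0307] -2.864
[0.0033, -0.0005, 0.0306] -2.864
[0.0049, -0.0005, 0.0304] -2.864
[0.0064, -0.0005, 0.0301] -2.864
[0.0079, -0.0005, 0.0297] -2.864
[0.0093, -0.0005, 0.0293] -2.864
[0.0108, -0.0005, 0.0288] -2.864
[0.0122, -0.0005, 0.0282] -2.864
[0.0136, -0.0005, 0.0276] -2.864
[0.015, -0.0005, 0.0269] -2.864
```

{"method": "arm_command", "body": {
  "targets": [-0.0059,-0.0005,0.0302,0,-2.864,0,1,-0.0043,-0.0005,0.0304,0,-2.864,0,1,-0.0028,-0.0005,0.0306,0,-2.864,0,1,-0.0013,-0.0005,0.0307,0,-2.864,0,1,0.0003,-0.0005,0.0308,0,-2.864,0,1]
}}

```text
time_s: 0.98
ee_pos: [440.3, -339.2, 244.6]
orientation: [-90.0, 0.0, -21.6]
ft_force: [0.7, -0.0, 0.4]
width: 0.999
```

{"method": "arm_command", "body": {
  "targets": [0.0018,-0.0005,0.0307,0,-2.864,0,1,0.0033,-0.0005,0.0306,0,-2.864,0,1,0.0049,-0.0005,0.0304,0,-2.864,0,1,0.0064,-0.0005,0.0301,0,-2.864,0,1,0.0079,-0.0005,0.0297,0,-2.864,0,1]
}}

```text
time_s: 1.4
ee_pos: [505.7, -200.1, 247.2]
orientation: [-90.0, 0.0, -7.3]
ft_force: [1.0, -0.5, -0.6]
width: 0.998
```

{"method": "arm_command", "body": {
  "targets": [0.0093,-0.0005,0.0293,0,-2.864,0,1,0.0108,-0.0005,0.0288,0,-2.864,0,1,0.0122,-0.0005,0.0282,0,-2.864,0,1,0.0136,-0.0005,0.0276,0,-2.864,0,1,0.015,-0.0005,0.0269,0,-2.864,0,1]
}}

```text
time_s: 1.82
ee_pos: [571.0, -61.0, 249.6]
orientation: [-90.0, 0.0, 7.0]
ft_force: [-0.2, -0.6, -0.9]
width: 1.003
```

```bash
cat > look.py <<'E'
import sys
from h import *
from rig import sense,camera
n=sys.argv[1]; s=sense(); c=camera("wrist"); c["T"]=tool(s); pickle.dump(c,open(n+".pkl","wb"))
cv2.imwrite(f"pics/{n}.png",c["frame"][:,:,::-1]); print(s["time_s"],s["ee_pos"].round(1),s["orientation"].round(2),s["q"].round(0))
E
python3 look.py w1
python3 - <<'E'
from h import *
np.set_printoptions(precision=1,suppress=True)
c=pickle.load(open("w1.pkl","rb")); W=cloud(c,c["T"])
p=W[(np.hypot(W[...,0]-591,W[...,1]+16.5)<25)&(W[...,2]>62)&(W[...,2]<95)]; print(len(p), circ(p,15.5) if len(p)>20 else 0)
for z0,n in((55,"lip"),(66,"rear")):
    m=masks(c)["blue"]&(abs(W[...,2]-z0)<4)&(W[...,0]>540)
    print(n,m.sum(),np.nanmedian(W[m],0) if m.sum() else 0)
E
```

```text
1.8167 [571.  -61.  249.6] [-9.00e+01  2.00e-02  6.98e+00] [ 28.  27. -39.  93.  18.  66.  -8.]
270 (array([593. , -17.1]), np.float64(0.9131953299255446))
lip 2998 [587.3  35.9  55.1]
rear 1308 [709.5 -14.   65.9]
```

View pics/w1.png

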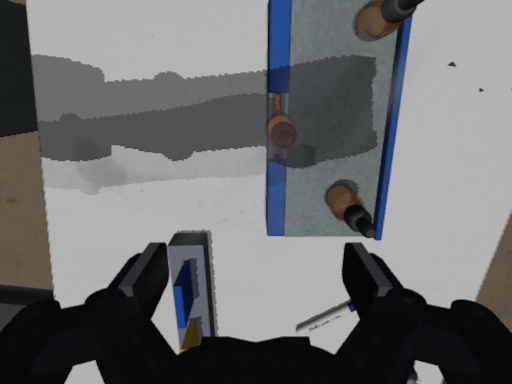

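The wrist view shows the red bottle at about (282,130) straddling the pocket, with the orange strip just above it. All three cameras agree on (592,-16.8). Descending to grasp.

```bash
python3 plan.py 592.3 -16.8 200 7 5
```

```text
from [573.1 -53.3 250.2] [-89.72  -0.18   7.61] step 13.0 turn -0.12222086812816553
[0.0048, 0.01, 0.0067] 0.122
[0.0048, 0.01, 0.0067] 0.122
[0.0047, 0.01, 0.0067] 0.122
[0.0047, 0.01, 0.0068] 0.122
[0.0047, 0.01, 0.0068] 0.122
```

{"method": "arm_command", "body": {
  "targets": [0.0048,0.01,0.0067,0,0,0,1,0.0048,0.01,0.0067,0,0,0,1,0.0047,0.01,0.0067,0,0,0,1,0.0047,0.01,0.0068,0,0,0,1,0,0,0,0,0,0,1]
}}

```text
time_s: 2.28
ee_pos: [585.6, -32.3, 206.9]
orientation: [-89.9, 0.2, 6.9]
ft_force: [-1.4, 0.7, -0.1]
width: 0.999
```

```bash
python3 look.py w2; python3 plan.py 592.3 -16.8 92 7 4
python3 - <<'E'
from h import *
c=pickle.load(open("w2.pkl","rb")); W=cloud(c,c["T"])
p=W[(np.hypot(W[...,0]-591,W[...,1]+16.5)<25)&(W[...,2]>62)&(W[...,2]<95)]; print(len(p), circ(p,15.5) if len(p)>20 else 0)
E
```

```text
2.2833 [585.6 -32.3 206.9] [-89.92   0.21   6.89] [ 24.  31. -38.  95.  20.  62. -12.]
from [585.7 -33.  208.1] [-89.96   0.16   6.88] step 29.3 turn 0.030954024604276764
[0.0021, 0.029, 0.0038] -0.031
[0.0021, 0.029, 0.0038] -0.031
[0.0021, 0.029, 0.0038] -0.031
[0.0021, 0.029, 0.0038] -0.031
422 (array([592.45694932, -16.8577158 ]), np.float64(0.6441969887738761))
```

{"method": "arm_command", "body": {
  "targets": [0.0042,0.01,0.0076,0,0,0,1,0.0042,0.01,0.0076,0,0,0,1,0,0.03,0,0,0,0,1,0,0.03,0,0,0,0,1,0,0.026,0,0,0,0,1]
}}

```text
time_s: 2.75
ee_pos: [592.7, -16.5, 101.9]
orientation: [-90.0, -0.0, 6.9]
ft_force: [1.0, -0.6, -0.8]
width: 1.002
```

{"method": "arm_command", "body": {
  "targets": [0,0.01,0,0,0,0,1,0,0,0,0,0,0,1,0,0,0,0,0,0,1,0,0,0,0,0,0,1,0,0,0,0,0,0,1]
}}

```text
time_s: 3.17
ee_pos: [594.0, -16.9, 95.5]
orientation: [-90.0, -0.2, 6.8]
ft_force: [0.7, -0.2, -0.0]
width: 0.999
```

```bash
python3 plan.py 592.4 -16.8 93 7 1
```

```text
from [594.  -16.9  95.5] [-90.02  -0.16   6.84] step 2.9 turn 0.15760916862013818
[-0.0016, 0.0025, 0.0003] -0.158
```

{"method": "arm_command", "body": {
  "targets": [-0.0015,0.002,0,0,0,0,0,0,0,0,0,0,0,-1,0,0,0,0,0,0,-1,0,0,0,0,0,0,-1,0,0,0,0,0,0,-1]
}}

```text
time_s: 3.58
ee_pos: [591.6, -17.3, 92.3]
orientation: [-90.0, -0.0, 6.8]
ft_force: [-2.9, -0.7, 9.2]
width: 0.328
```

{"method": "arm_command", "body": {
  "targets": [0,0,0,0,0,0,-1,0,0,0,0,0,0,-1,0,0,0,0,0,0,-1,0,0,0,0,0,0,-1,0,0,0,0,0,0,-1]
}}

```text
time_s: 4.0
ee_pos: [591.6, -17.3, 92.4]
orientation: [-90.0, -0.0, 6.8]
ft_force: [-2.2, -0.7, 6.2]
width: 0.325
```

{"method": "arm_command", "body": {
  "targets": [0,-0.01,0,0,0,0,-1,0,-0.02,0,0,0,0,-1,0,-0.02,0,0,0,0,-1,0,0,0,0,0,0,-1,0,0,0,0,0,0,-1]
}}

```text
time_s: 4.42
ee_pos: [592.1, -17.2, 143.1]
orientation: [-90.0, -0.1, 6.8]
ft_force: [-0.5, -0.2, -1.8]
width: 0.323
```

```bash
python3 look.py w3; python3 plan.py 465 90 142 7 7
```

```text
4.4167 [592.1 -17.2 143.1] [-90.02  -0.14   6.85] [ 21.  35. -36.  99.  24.  54. -17.]
from [591.4 -17.5 142. ] [-9.001e+01 -3.000e-02  6.840e+00] step 23.7 turn 0.022223407972387626
[-0.0161, 0.0, 0.0174] -0.022
[-0.0161, 0.0, 0.0174] -0.022
[-0.0161, 0.0, 0.0174] -0.022
[-0.0161, 0.0, 0.0174] -0.022
[-0.0161, 0.0, 0.0174] -0.022
[-0.0161, 0.0, 0.0174] -0.022
[-0.0161, 0.0, 0.0174] -0.022
```

View pics/w3.png

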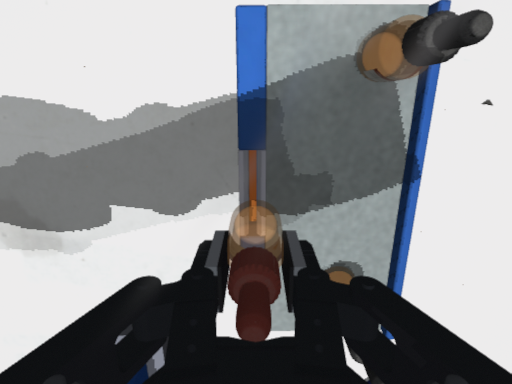

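The bottle is held upright between the pads, clear of the shelf, and the pocket with the orange strip shows at about (252,150-200). Moving it to the table front.

{"method": "arm_command", "body": {
  "targets": [-0.0161,0,0.0174,0,0,0,-1,-0.0161,0,0.0174,0,0,0,-1,-0.0161,0,0.0174,0,0,0,-1,-0.0161,0,0.0174,0,0,0,-1,-0.0161,0,0.0174,0,0,0,-1]
}}

```text
time_s: 4.88
ee_pos: [499.5, 59.7, 140.8]
orientation: [-90.0, 0.1, 6.8]
ft_force: [-0.1, 0.4, -1.7]
width: 0.321
```

{"method": "arm_command", "body": {
  "targets": [-0.0161,0,0.0174,0,0,0,-1,-0.0161,0,0.0174,0,0,0,-1,0,0.03,0,0,0,0,-1,0,0.03,0,0,0,0,-1,0,0.02,0,0,0,0,-1]
}}

```text
time_s: 5.3
ee_pos: [463.5, 89.9, 59.6]
orientation: [-90.0, 0.1, 6.9]
ft_force: [-1.7, -0.0, -0.8]
width: 0.323
```

{"method": "arm_command", "body": {
  "targets": [0,0.01,0,0,0,0,-1,0,0.005,0,0,0,0,-1,0,0,0,0,0,0,-1,0,0,0,0,0,0,-1,0,0,0,0,0,0,-1]
}}

```text
time_s: 5.72
ee_pos: [465.6, 90.3, 47.7]
orientation: [-90.0, -0.1, 6.8]
ft_force: [0.0, 0.0, -0.7]
width: 0.322
```

{"method": "arm_command", "body": {
  "targets": [0,0.004,0,0,0,0,-1,0,0.004,0,0,0,0,-1,0,0.0015,0,0,0,0,-1,0,0,0,0,0,0,-1,0,0,0,0,0,0,-1]
}}

```text
time_s: 6.13
ee_pos: [465.2, 90.0, 37.4]
orientation: [-90.0, -0.0, 6.8]
ft_force: [0.8, -0.1, 0.7]
width: 0.32
```

{"method": "arm_command", "body": {
  "targets": [0,0.001,0,0,0,0,-1,0,0.0005,0,0,0,0,-1,0,0,0,0,0,0,-1,0,0,0,0,0,0,-1,0,0,0,0,0,0,-1]
}}

```text
time_s: 6.55
ee_pos: [465.2, 90.0, 37.2]
orientation: [-90.1, -0.1, 6.9]
ft_force: [-4.3, -3.2, 22.3]
width: 0.32
```

{"method": "arm_command", "body": {
  "targets": [0,-0.001,0,0,0,0,-1,0,0,0,0,0,0,-0.3,0,0,0,0,0,0,0.2,0,0,0,0,0,0,0.6,0,0,0,0,0,0,1]
}}

```text
time_s: 6.97
ee_pos: [464.9, 90.2, 36.6]
orientation: [-90.0, 0.0, 6.9]
ft_force: [-0.1, -0.3, 0.2]
width: 0.763
```

{"method": "arm_command", "body": {
  "targets": [0,0,0,0,0,0,1,0,0,0,0,0,0,1,0,-0.02,0,0,0,0,1,0,-0.035,0,0,0,0,1,0,-0.04,0,0,0,0,1]
}}

```text
time_s: 7.38
ee_pos: [463.5, 90.1, 131.5]
orientation: [-90.0, 0.3, 6.9]
ft_force: [1.7, -1.0, -0.0]
width: 1.0
```

{"method": "arm_command", "body": {
  "targets": [0,-0.04,0,0,0,0,1,0,-0.03,0,0,0,0,1,0,-0.01,-0.02,0,0,0,1,0,0,-0.01,0,0,0,1,0,0,0,0,0,0,1]
}}

```text
time_s: 7.8
ee_pos: [468.8, 57.6, 211.7]
orientation: [-90.1, -0.0, 6.6]
ft_force: [-0.3, -1.2, -0.6]
width: 1.002
```

```bash
python3 look.py w4; python3 - <<'E'
from rig import sense,camera
from h import *
for n in ["scene","side"]:
    c=camera(n); pickle.dump(c,open(f"{n}1.pkl","wb"))
    cv2.imwrite(f"pics/{n}1.png",c["frame"][:,:,::-1]); W=cloud(c)
    for z0,z1 in((15,35),(35,55)):
        p=W[(np.hypot(W[...,0]-465,W[...,1]-90)<35)&(W[...,2]>z0)&(W[...,2]<z1)]; print(n,len(p),circ(p,15.5) if len(p)>15 else 0)
E
```

```text
7.8 [468.8  57.6 211.7] [-9.01e+01 -1.00e-02  6.63e+00] [ 20.  21. -41. 111.  16.  55. -22.]
scene 86 (array([465.11820612,  91.1136401 ]), np.float64(0.8334270432015876))
scene 79 (array([466.74800586,  94.69410303]), np.float64(1.8441549676114732))
side 93 (array([468.6629773 , 117.53509098]), np.float64(3.437249106844808))
side 98 (array([464.64349357,  85.95917342]), np.float64(1.462252386258739))
```

View pics/w4.png

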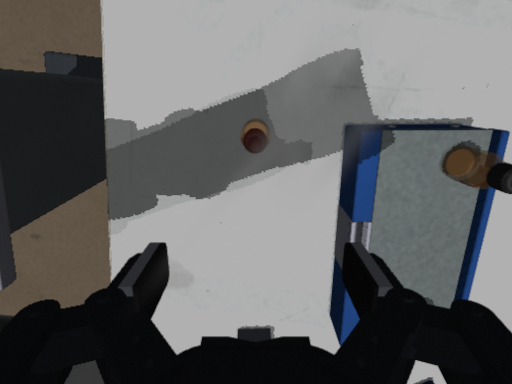

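View pics/side1.png

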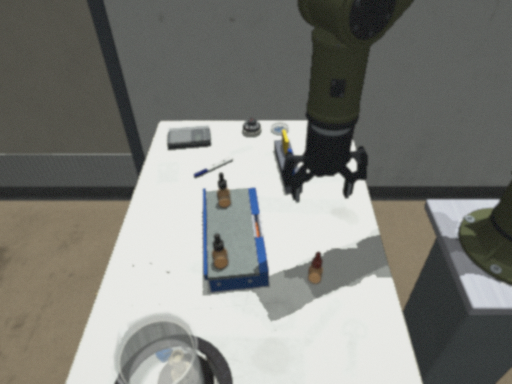

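The bottle stands upright and free on the table: side view (316,268), wrist view (256,135). Next I'll look at the cleared pocket on the way to the caddy.

```bash
python3 plan.py 570 -75 210 7.2 8
```

```text
from [467.8  60.6 210.6] [-89.97   0.13   6.85] step 21.2 turn 0.04420851530014025
[0.0107, 0.0001, -0.0184] -0.044
[0.0107, 0.0001, -0.0184] -0.044
[0.0106, 0.0001, -0.0184] -0.044
[0.0106, 0.0001, -0.0184] -0.044
[0.0106, 0.0001, -0.0184] -0.044
[0.0106, 0.0001, -0.0184] -0.044
[0.0106, 0.0001, -0.0184] -0.044
[0.0106, 0.0001, -0.0184] -0.044
```

{"method": "arm_command", "body": {
  "targets": [0.0107,0,-0.0184,0,0,0,1,0.0107,0,-0.0184,0,0,0,1,0.0107,0,-0.0184,0,0,0,1,0.0107,0,-0.0184,0,0,0,1,0.0107,0,-0.0184,0,0,0,1]
}}

```text
time_s: 8.37
ee_pos: [532.7, -24.2, 210.5]
orientation: [-89.9, 0.1, 7.0]
ft_force: [0.8, -0.1, 0.9]
width: 1.003
```

{"method": "arm_command", "body": {
  "targets": [0.0107,0,-0.0184,0,0,0,1,0.0107,0,-0.0184,0,0,0,1,0.0107,0,-0.0184,0,0,0,1,0,0,0,0,0,0,1,0,0,0,0,0,0,1]
}}

```text
time_s: 8.78
ee_pos: [571.0, -75.3, 210.0]
orientation: [-89.9, 0.1, 6.8]
ft_force: [-0.2, 1.2, 0.6]
width: 0.998
```

{"method": "arm_command", "body": {
  "targets": [0,0,0,0,0,0,1,0,0,0,0,0,0,1,0,0,0,0,0,0,1,0,0,0,0,0,0,1,0,0,0,0,0,0,1]
}}

```text
time_s: 9.2
ee_pos: [571.0, -75.0, 212.0]
orientation: [-90.0, -0.0, 6.9]
ft_force: [-1.1, 0.2, -0.5]
width: 0.996
```

```bash
python3 look.py w5; python3 - <<'E'
import cv2
f=cv2.imread("pics/w5.png"); cv2.imwrite("pics/w5z.png",cv2.resize(f[0:290,200:400],None,fx=2.06,fy=2.06,interpolation=cv2.INTER_NEAREST))
E
```

```text
9.2 [571. -75. 212.] [-9.001e+01 -1.000e-02  6.900e+00] [ 29.  29. -38.  96.  20.  62.  -8.]
```

View pics/w5z.png

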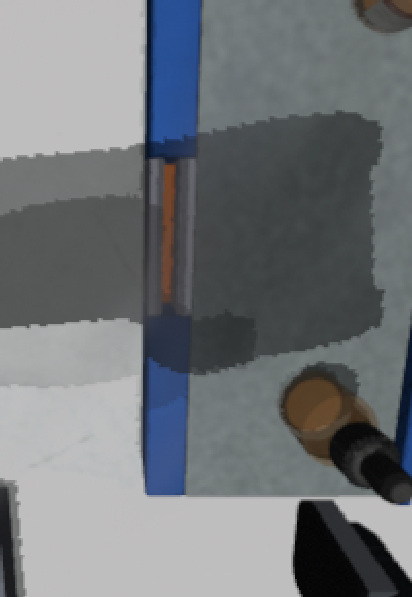

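```bash
python3 - <<'E'
from h import *
np.set_printoptions(precision=2,suppress=True)
c=pickle.load(open("w5.pkl","rb")); T=c["T"]@c["tool_from_camera"]; W=cloud(c,c["T"])
def ray(u,v,z):
    d=T[:3,:3]@np.array([(u-c["cx"])/c["fx"],(v-c["cy"])/c["fy"],1]); o=T[:3,3]; return o+d*(z-o[2])/d[2]
h=cv2.cvtColor(c["frame"],cv2.COLOR_RGB2HSV).astype(int)
m=(h[...,0]<20)&(h[...,1]>120); m[:,:265]=0; m[:,300:]=0; m[160:]=0; m[:60]=0
v,u=np.nonzero(m); print(len(v),u.min(),u.max(),v.min(),v.max(), "z",np.nanmedian(W[m],0))
for r in range(v.min(),v.max()+1,8):
    k=u[v==r]
    if len(k): a,b=ray(k.min(),r,29),ray(k.max()+1,r,29); print(r,k.min(),k.max(),a[:2],b[:2], (a+b)[:2]/2)
# end rows at z=55
for r in (76.2,153): print("end",r,ray(282,r,55)[:2])
b=masks(c)["blue"]&(abs(W[...,2]-55)<4)&(W[...,0]<640)
for r in range(10,235,15):
    k=np.nonzero(b[r])[0]
    if len(k)>5:
        a,e=ray(k.min()-.0,r,55),ray(k.max()+1,r,55); print("row",r,k.min(),k.max(),a[:2],e[:2])
ys=np.nonzero(b.sum(1)>5)[0]; print(ys.min(),ys.max(),ray(280,ys.max()+1,55))
f=c["frame"]; 
for r in(90,110,130): print(r,[tuple(f[r,x]) for x in range(266,302)])
E
```

```text
238 279 284 80 141 z [590.83 -10.29  29.29]
80 280 284 [585.79  15.88] [590.69  16.48] [588.24  16.18]
88 280 283 [586.87   8.46] [590.83   8.94] [588.85   8.7 ]
96 280 283 [587.98   0.93] [591.96   1.41] [589.97   1.17]
104 280 283 [589.09  -6.72] [593.11  -6.24] [591.1   -6.48]
112 280 282 [590.23 -14.49] [593.26 -14.13] [591.75 -14.31]
120 279 282 [590.36 -22.51] [594.44 -22.02] [592.4  -22.26]
128 279 282 [591.53 -30.53] [595.63 -30.03] [593.58 -30.28]
136 279 281 [592.71 -38.68] [595.81 -38.3 ] [594.26 -38.49]
end 76.2 [585.2   18.07]
end 153 [595.49 -51.33]
row 10 274 296 [570.72  69.49] [590.11  71.83]
row 25 273 296 [571.44  58.08] [591.96  60.56]
row 40 273 295 [573.06  46.47] [592.99  48.88]
row 55 273 294 [574.71  34.54] [594.04  36.87]
row 70 273 290 [576.42  22.27] [592.45  24.21]
row 190 271 290 [589.99 -90.12] [610.07 -87.7 ]
row 205 271 289 [ 592.19 -106.18] [ 611.57 -103.84]
row 220 271 288 [ 594.46 -122.76] [ 613.12 -120.51]
0 239 [ 607.14 -144.58   55.  ]
90 [(np.uint8(111), np.uint8(112), np.uint8(111)), (np.uint8(100), np.uint8(101), np.uint8(100)), (np.uint8(83)
[... 3984 characters left out ...]
uint8(72), np.uint8(71), np.uint8(75)), (np.uint8(72), np.uint8(71), np.uint8(76)), (np.uint8(72), np.uint8(72), np.uint8(76)), (np.uint8(78), np.uint8(77), np.uint8(82)), (np.uint8(90), np.uint8(90), np.uint8(95)), (np.uint8(95), np.uint8(95), np.uint8(101)), (np.uint8(93), np.uint8(94), np.uint8(99)), (np.uint8(79), np.uint8(80), np.uint8(83)), (np.uint8(64), np.uint8(66), np.uint8(66)), (np.uint8(67), np.uint8(70), np.uint8(71)), (np.uint8(68), np.uint8(70), np.uint8(71)), (np.uint8(69), np.uint8(71), np.uint8(71)), (np.uint8(68), np.uint8(71), np.uint8(71)), (np.uint8(67), np.uint8(70), np.uint8(70)), (np.uint8(67), np.uint8(70), np.uint8(70)), (np.uint8(66), np.uint8(69), np.uint8(70))]
```

The wrist view shows the clear pocket: ends at zoom rows 157 and 315, strip at zoom column 169. That puts the mouth at about (590.8,-16.6) with a yaw of about 6.9. Now over the caddy.

```bash
python3 plan.py 500 -270 200 8 8
```

```text
from [571.  -75.2 212. ] [-9.001e+01 -1.000e-02  6.880e+00] step 26.0 turn 0.13968636434501436
[-0.0117, 0.0015, -0.0231] -0.14
[-0.0118, 0.0015, -0.0231] -0.14
[-0.0118, 0.0015, -0.023] -0.14
[-0.0119, 0.0015, -0.023] -0.14
[-0.012, 0.0015, -0.023] -0.14
[-0.012, 0.0015, -0.023] -0.14
[-0.0121, 0.0015, -0.0229] -0.14
[-0.0121, 0.0015, -0.0229] -0.14
```

{"method": "arm_command", "body": {
  "targets": [-0.0119,0.0015,-0.023,0,-0.14,0,1,-0.0119,0.0015,-0.023,0,-0.14,0,1,-0.0119,0.0015,-0.023,0,-0.14,0,1,-0.0119,0.0015,-0.023,0,-0.14,0,1,-0.0119,0.0015,-0.023,0,-0.14,0,1]
}}

```text
time_s: 9.67
ee_pos: [525.8, -198.1, 204.4]
orientation: [-90.0, -0.0, 7.6]
ft_force: [-0.1, -0.8, -0.4]
width: 0.995
```

{"method": "arm_command", "body": {
  "targets": [-0.0119,0.0015,-0.023,0,-0.14,0,1,-0.0119,0.0015,-0.023,0,-0.14,0,1,-0.0119,0.0015,-0.023,0,-0.14,0,1,0,0,0,0,0,0,1,0,0,0,0,0,0,1]
}}

```text
time_s: 10.08
ee_pos: [499.3, -272.1, 199.5]
orientation: [-90.0, 0.0, 7.8]
ft_force: [1.1, 0.9, -0.1]
width: 1.001
```

{"method": "arm_command", "body": {
  "targets": [0,0,0,0,0,0,1,0,0,0,0,0,0,1,0,0,0,0,0,0,1,0,0,0,0,0,0,1,0,0,0,0,0,0,1]
}}

```text
time_s: 10.5
ee_pos: [500.5, -269.5, 199.9]
orientation: [-90.0, -0.0, 8.0]
ft_force: [-0.2, 0.1, -0.2]
width: 1.001
```

```bash
python3 look.py w6; python3 - <<'E'
from h import *
c=pickle.load(open("w6.pkl","rb")); T=c["T"]@c["tool_from_camera"]; W=cloud(c,c["T"])
for nm in("blue","yellow"):
    m=masks(c)[nm]&(W[...,2]>84)&(W[...,2]<92)&(W[...,0]<600); p=W[m]; 
    if len(p)>20: r=cv2.minAreaRect(p[:,:2].astype(np.float32)); print(nm,len(p),r,np.median(p[:,2]))
m=(abs(W[...,2]-36)<3)&(W[...,0]<560); p=W[m]; print(cv2.minAreaRect(p[:,:2].astype(np.float32)))
E
```

```text
10.5 [ 500.5 -269.5  199.9] [-9.00e+01 -1.00e-02  8.05e+00] [ 50.  29. -38.  98.  20.  59.  14.]
blue 310 ((503.56182861328125, -234.45205688476562), (7.527198314666748, 58.481712341308594), 8.275901794433594) 88.06672741598368
yellow 623 ((516.5189819335938, -324.75054931640625), (9.068696975708008, 60.39997863769531), 8.18803882598877) 88.06269392487641
((510.1382751464844, -279.688720703125), (46.226924896240234, 200.0884552001953), 8.192197799682617)
```

View pics/w6.png

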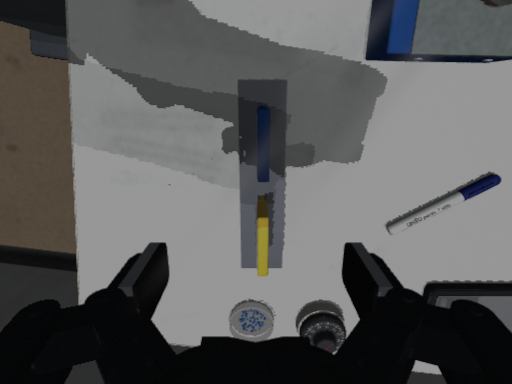

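The wrist view shows the blue holder at (263,145) and the yellow at (262,237). The blue top fit of (503.6,-234.4), yaw 8.2, matches the slot position from the caddy fit within 0.3 mm. Descending.

{"method": "arm_command", "body": {
  "targets": [0.0039,0.01,0.0172,0,-0.1,0,1,0.0039,0.02,0.0172,0,-0.1,0,1,0,0.03,0,0,0,0,1,0,0.03,0,0,0,0,1,0,0.03,0,0,0,0,1]
}}

```text
time_s: 10.97
ee_pos: [503.5, -234.6, 79.0]
orientation: [-90.0, -0.1, 8.2]
ft_force: [-0.1, -1.1, 0.3]
width: 1.004
```

{"method": "arm_command", "body": {
  "targets": [0,0.012,0,0,0,0,1,0,0.004,0,0,0,0,1,0,0,0,0,0,0,0.7,0,0,0,0,0,0,0.3,0,0,0,0,0,0,0]
}}

```text
time_s: 11.38
ee_pos: [504.1, -235.3, 65.0]
orientation: [-90.1, -0.1, 8.2]
ft_force: [0.7, -0.6, 0.4]
width: 0.603
```

```bash
python3 plan.py 503.6 -234.4 60 8.2 1; python3 -c "
from rig import sense; print(sense()['width'])"
```

```text
from [ 504.1 -235.3   65. ] [-90.06  -0.11   8.17] step 5.1 turn 0.02576022746039719
[-0.0004, 0.005, 0.0009] -0.026
0.6033186277025131
```

{"method": "arm_command", "body": {
  "targets": [-0.0004,0.004,0.0009,0,0,0,0,0,0,0,0,0,0,-0.3,0,0,0,0,0,0,-0.5,0,0,0,0,0,0,-1,0,0,0,0,0,0,-1]
}}

```text
time_s: 11.8
ee_pos: [502.9, -234.4, 60.2]
orientation: [-90.0, -0.0, 8.2]
ft_force: [0.2, -0.2, 3.0]
width: 0.109
```

{"method": "arm_command", "body": {
  "targets": [0,0,0,0,0,0,-1,0,0,0,0,0,0,-1,0,0,0,0,0,0,-1,0,0,0,0,0,0,-1,0,0,0,0,0,0,-1]
}}

```text
time_s: 12.22
ee_pos: [502.9, -234.3, 60.2]
orientation: [-90.0, -0.0, 8.2]
ft_force: [-1.1, 0.1, 5.4]
width: 0.111
```

```bash
python3 look.py w7; python3 -c "
from rig import sense; s=sense();print(s['ft_force'],s['ft_torque'],s['width'])"
```

```text
12.2167 [ 502.9 -234.3   60.2] [-9.002e+01 -3.000e-02  8.170e+00] [ 43.  38. -32. 109.  29.  41.   2.]
[-1.62568688  0.35720018  6.00741875] [-0.05773651  0.20659    -0.02277983] 0.11237293258265944
```

View pics/w7.png

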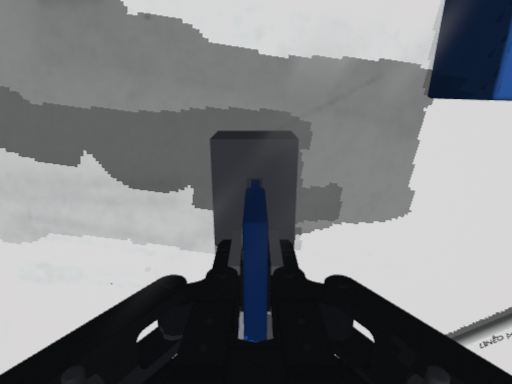

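{"method": "arm_command", "body": {
  "targets": [0,-0.01,0,0,0,0,-1,0,-0.02,0,0,0,0,-1,0,-0.03,0,0,0,0,-1,0,-0.03,0,0,0,0,-1,0,0,0,0,0,0,-1]
}}

```text
time_s: 12.68
ee_pos: [505.4, -234.4, 155.3]
orientation: [-90.2, -0.4, 8.2]
ft_force: [1.5, -0.4, -1.7]
width: 0.109
```

```bash
python3 -c "
from rig import sense; s=sense();print(s['ft_force'],s['ft_torque'],s['width'])"; python3 plan.py 590.8 -16.6 148 6.9 10
```

```text
[ 1.52628184 -0.43350104 -1.66077339] [-0.02544899 -0.04972452 -0.00277658] 0.10946268308951056
from [ 505.4 -234.4  155.3] [-90.21  -0.39   8.2 ] step 23.4 turn -0.1296423481948384
[0.0116, 0.0007, 0.0203] 0.13
[0.0115, 0.0007, 0.0204] 0.13
[0.0115, 0.0007, 0.0204] 0.13
[0.0114, 0.0007, 0.0204] 0.13
[0.0114, 0.0007, 0.0204] 0.13
[0.0113, 0.0007, 0.0205] 0.13
[0.0113, 0.0007, 0.0205] 0.13
[0.0112, 0.0007, 0.0205] 0.13
[0.0112, 0.0007, 0.0205] 0.13
[0.0111, 0.0007, 0.0206] 0.13
```

{"method": "arm_command", "body": {
  "targets": [0.0116,0,0.0204,0,0.13,0,-1,0.0116,0,0.0204,0,0.13,0,-1,0.0116,0,0.0204,0,0.13,0,-1,0.0116,0,0.0204,0,0.13,0,-1,0.0116,0,0.0204,0,0.13,0,-1]
}}

```text
time_s: 13.1
ee_pos: [546.1, -124.2, 149.9]
orientation: [-90.0, 0.0, 7.5]
ft_force: [0.4, -0.2, -1.0]
width: 0.108
```

{"method": "arm_command", "body": {
  "targets": [0.0115,0,0.0204,0,0.13,0,-1,0.0115,0,0.0204,0,0.13,0,-1,0.0115,0,0.0204,0,0.13,0,-1,0.0115,0,0.0204,0,0.13,0,-1,0.0115,0,0.0204,0,0.13,0,-1]
}}

```text
time_s: 13.52
ee_pos: [590.2, -15.7, 149.8]
orientation: [-90.0, 0.0, 6.9]
ft_force: [1.0, -0.2, 0.1]
width: 0.11
```

{"method": "arm_command", "body": {
  "targets": [0,0,0,0,0,0,-1,0,0,0,0,0,0,-1,0,0,0,0,0,0,-1,0,0,0,0,0,0,-1,0,0,0,0,0,0,-1]
}}

```text
time_s: 13.93
ee_pos: [589.8, -18.2, 149.7]
orientation: [-90.0, 0.0, 6.8]
ft_force: [-0.6, -0.4, -0.7]
width: 0.11
```

```bash
python3 look.py w8; python3 plan.py 590.8 -16.6 120 6.9 1
python3 - <<'E'
from h import *
from rig import camera
np.set_printoptions(precision=2,suppress=True)
c=camera("side"); pickle.dump(c,open("side2.pkl","wb")); f=c["frame"]; cv2.imwrite("pics/side2z.png",cv2.resize(f[130:300,180:350,::-1],None,fx=3.5,fy=3.5,interpolation=cv2.INTER_NEAREST))
c=camera("scene"); pickle.dump(c,open("scene2.pkl","wb")); f=c["frame"]; cv2.imwrite("pics/scene2z.png",cv2.resize(f[100:270,160:330,::-1],None,fx=3.5,fy=3.5,interpolation=cv2.INTER_NEAREST))
E
```

```text
13.9333 [589.8 -18.2 149.7] [-9.003e+01  3.000e-02  6.770e+00] [ 21.  34. -35.  99.  23.  55. -16.]
from [589.9 -18.1 149.8] [-9.003e+01  2.000e-02  6.780e+00] step 29.8 turn 0.12230438612467243
[0.001, 0.0298, 0.0013] -0.122
```

View pics/w8.png

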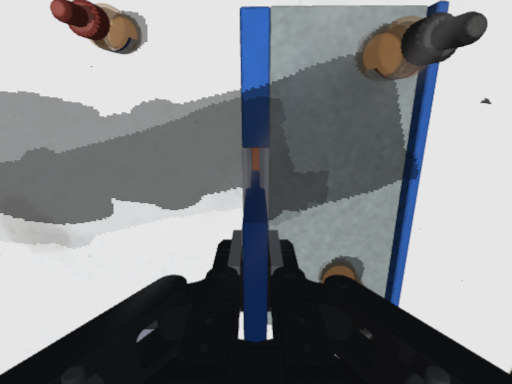

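View pics/side2z.png

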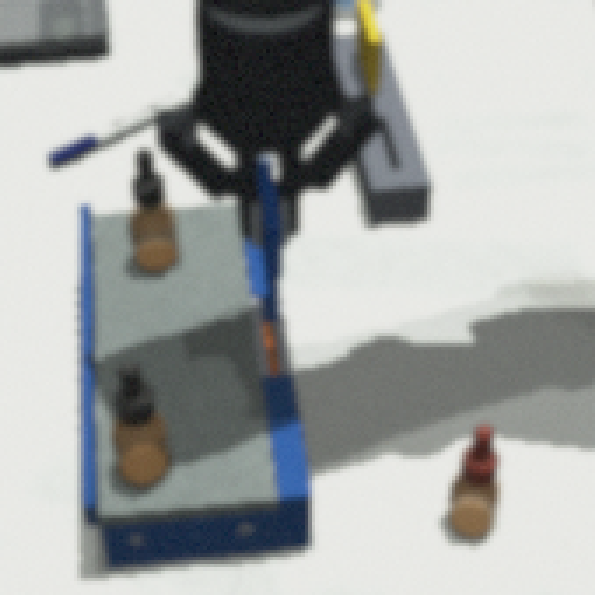

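View pics/scene2z.png

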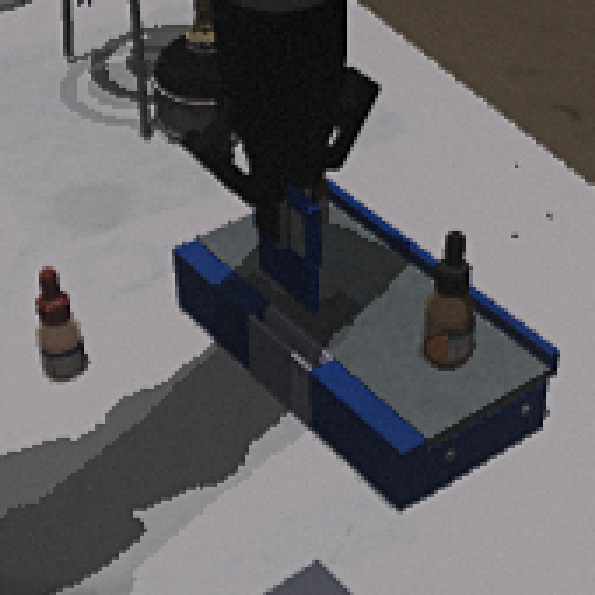

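```bash
python3 - <<'E'
from h import *
np.set_printoptions(precision=2,suppress=True)
c=pickle.load(open("w8.pkl","rb")); W=cloud(c,c["T"]); TC=c["tool_from_camera"]; T=c["T"]@TC
def ray(u,v,z):
    d=T[:3,:3]@np.array([(u-c["cx"])/c["fx"],(v-c["cy"])/c["fy"],1]); o=T[:3,3]; P=o+d*(z-o[2])/d[2]
    return c["T"][:3,:3].T@(P-c["T"][:3,3])
h=cv2.cvtColor(c["frame"],cv2.COLOR_RGB2HSV).astype(int)
b=masks(c)["blue"]
for r in range(20,146,15):
    k=np.nonzero(b[r,220:300])[0]+220; print("lip",r,k.min(),k.max(),ray(k.min()-.5,r,55)[[0,2]],ray(k.max()+.5,r,55)[[0,2]],(ray(k.min()-.5,r,55)+ray(k.max()+.5,r,55))[0]/2)
o=(h[...,0]<20)&(h[...,1]>110)
for r in range(146,186,5):
    k=np.nonzero(o[r,245:268])[0]+245
    if len(k): print("strip",r,k.min(),k.max(),(ray(k.min()-.5,r,29)+ray(k.max()+.5,r,29))[0]/2)
    print("  grey",r,h[r,236:274,2].tolist())
Pt=(W-c["T"][:3,3])@c["T"][:3,:3]
for r in range(190,330,20):
    k=np.nonzero(b[r,235:278])[0]+235
    if len(k): 
        q=Pt[r,k]; print("hold",r,k.min(),k.max(),np.nanmin(q[:,0]),np.nanmax(q[:,0]),W[r,k].mean(0))
g=np.nonzero(b[100:200,256])[0]; print(ray(256,147.5,55))
E
```

```text
lip 20 240 269 [ -9.48 123.16] [ 10.68 123.15] 0.5964839069322201
lip 35 241 269 [ -8.95 114.05] [ 10.81 114.04] 0.927913186090616
lip 50 241 269 [ -9.09 104.69] [ 10.94 104.68] 0.923172594172188
lip 65 241 268 [-9.24 95.07] [10.37 95.06] 0.5681347386662745
lip 80 241 268 [-9.39 85.18] [10.5  85.17] 0.558142397355776
lip 95 242 268 [-8.82 75.  ] [10.64 74.99] 0.9081453908927966
lip 110 242 268 [-8.97 64.52] [10.77 64.51] 0.902837880682247
lip 125 242 268 [-9.12 53.73] [10.91 53.72] 0.8973726250894778
lip 140 243 261 [-8.52 42.61] [ 5.79 42.61] -1.3676581025626762
  grey 146 [110, 109, 109, 108, 107, 100, 83, 66, 65, 66, 66, 66, 67, 67, 67, 68, 68, 69, 69, 70, 70, 72, 72, 73, 73, 74, 74, 74, 75, 75, 75, 73, 70, 68, 73, 75, 75, 75]
strip 151 252 258 0.8893665590985078
  grey 151 [108, 108, 108, 108, 107, 100, 93, 98, 100, 100, 95, 85, 82, 83, 83, 75, 88, 105, 105, 106, 105, 105, 103, 86, 81, 82, 83, 84, 90, 96, 98, 99, 94, 80, 73, 76, 76, 75]
strip 156 253 258 1.3138600144018522
  grey 156 [108, 108, 107, 108, 108, 98, 89, 97, 99, 100, 96, 88, 84, 84, 83, 73, 87, 104, 105, 105, 104, 10
[... 880 characters left out ...]
15, 113, 113, 107, 102, 104, 104, 102, 95, 90, 88, 81, 69, 68, 67, 67, 65, 65, 65, 63, 66, 73, 78, 79, 83, 90, 96, 99, 100, 89, 70, 69, 69, 71, 71]
hold 190 248 263 -2.6624643848717997 4.9065111023238694 [nan nan nan]
hold 210 245 265 -3.3523374064585894 5.06579691264011 [587.17  11.6  164.83]
hold 230 243 267 -3.7138426622262117 5.482402175847633 [587.54   8.49 177.42]
hold 250 243 267 -3.920984375570601 5.500681167029368 [588.53  -0.01 177.4 ]
hold 270 243 267 -4.01762028909566 5.673586991606768 [589.59  -8.9  177.38]
hold 290 243 267 -4.087846488331062 5.749171494109696 [590.67 -18.04 177.59]
hold 310 244 266 -3.8152031658390415 5.446712222180514 [591.82 -27.82 177.54]
[ 1.65 94.66 36.93]
```

In tool x, the pocket (lip +0.8, strip +1.3) and the holder (+0.8) line up within 0.5 mm, and yaw is within 0.2°. Along y the pocket centre is 1.7 mm ahead. Descending stepwise.

{"method": "arm_command", "body": {
  "targets": [0.0003,0.005,0.0017,0,0,0,-1,0,0.015,0,0,0,0,-1,0,0.013,0,0,0,0,-1,0,0.004,0,0,0,0,-1,0,0,0,0,0,0,-1]
}}

```text
time_s: 14.5
ee_pos: [589.5, -15.2, 111.5]
orientation: [-90.0, 0.1, 6.9]
ft_force: [-0.1, 0.3, -0.0]
width: 0.109
```

{"method": "arm_command", "body": {
  "targets": [0,0.002,0,0,0,0,-1,0,0.002,0,0,0,0,-1,0,0.002,0,0,0,0,-1,0,0,0,0,0,0,-1,0,0,0,0,0,0,-1]
}}

```text
time_s: 14.92
ee_pos: [590.4, -15.0, 107.0]
orientation: [-90.0, -0.0, 6.9]
ft_force: [0.2, 0.6, -0.9]
width: 0.11
```

{"method": "arm_command", "body": {
  "targets": [0,0.002,0,0,0,0,-1,0,0.002,0,0,0,0,-1,0,0.002,0,0,0,0,-1,0,0.002,0,0,0,0,-1,0,0,0,0,0,0,-1]
}}

```text
time_s: 15.33
ee_pos: [590.0, -15.1, 98.3]
orientation: [-90.0, 0.0, 6.9]
ft_force: [0.1, 1.1, -1.6]
width: 0.109
```

{"method": "arm_command", "body": {
  "targets": [0,0.002,0,0,0,0,-1,0,0.002,0,0,0,0,-1,0,0.002,0,0,0,0,-1,0,0.002,0,0,0,0,-1,0,0,0,0,0,0,-1]
}}

```text
time_s: 15.75
ee_pos: [590.0, -15.1, 90.3]
orientation: [-90.0, 0.0, 6.9]
ft_force: [0.3, -0.5, -0.3]
width: 0.108
```

{"method": "arm_command", "body": {
  "targets": [0,0.002,0,0,0,0,-1,0,0.002,0,0,0,0,-1,0,0.002,0,0,0,0,-1,0,0.002,0,0,0,0,-1,0,0,0,0,0,0,-1]
}}

```text
time_s: 16.17
ee_pos: [590.3, -15.0, 82.6]
orientation: [-90.0, 0.0, 6.9]
ft_force: [-0.9, -0.2, 2.3]
width: 0.111
```

{"method": "arm_command", "body": {
  "targets": [0,0.001,0,0,0,0,-1,0,0.001,0,0,0,0,-1,0,0.001,0,0,0,0,-1,0,0,0,0,0,0,-1,0,0,0,0,0,0,-1]
}}

```text
time_s: 16.58
ee_pos: [590.3, -15.0, 80.0]
orientation: [-90.0, -0.0, 6.9]
ft_force: [-1.5, 0.1, 4.2]
width: 0.112
```

Contact with the strip came where expected (82.6), and force is rising as specified. I'll press on to the hard stop at about 77.

{"method": "arm_command", "body": {
  "targets": [0,0.001,0,0,0,0,-1,0,0.001,0,0,0,0,-1,0,0.0005,0,0,0,0,-1,0,0,0,0,0,0,-1,0,0,0,0,0,0,-1]
}}

```text
time_s: 17.0
ee_pos: [590.4, -15.1, 77.7]
orientation: [-90.0, -0.0, 6.9]
ft_force: [-1.7, -0.2, 6.4]
width: 0.111
```

{"method": "arm_command", "body": {
  "targets": [0,0.0005,0,0,0,0,-1,0,0,0,0,0,0,-1,0,0,0,0,0,0,-1,0,0,0,0,0,0,-1,0,0,0,0,0,0,-1]
}}

```text
time_s: 17.42
ee_pos: [590.3, -15.0, 77.3]
orientation: [-90.0, -0.0, 6.9]
ft_force: [-1.9, -1.0, 7.6]
width: 0.111
```

{"method": "arm_command", "body": {
  "targets": [0,0.0004,0,0,0,0,-1,0,0,0,0,0,0,-1,0,0,0,0,0,0,-1,0,0,0,0,0,0,-1,0,0,0,0,0,0,-1]
}}

```text
time_s: 17.83
ee_pos: [590.4, -15.0, 77.1]
orientation: [-90.0, -0.0, 6.9]
ft_force: [-2.5, -0.6, 8.7]
width: 0.111
```

{"method": "arm_command", "body": {
  "targets": [0,0.0004,0,0,0,0,-1,0,0,0,0,0,0,-1,0,0,0,0,0,0,-1,0,0,0,0,0,0,-1,0,0,0,0,0,0,-1]
}}

```text
time_s: 18.25
ee_pos: [590.4, -15.0, 77.1]
orientation: [-90.0, -0.0, 6.9]
ft_force: [-3.5, -0.2, 12.8]
width: 0.111
```

{"method": "arm_command", "body": {
  "targets": [0,0.0003,0,0,0,0,-1,0,0,0,0,0,0,-1,0,0,0,0,0,0,-1,0,0,0,0,0,0,-1,0,0,0,0,0,0,-1]
}}

```text
time_s: 18.67
ee_pos: [590.5, -15.0, 77.1]
orientation: [-90.0, -0.1, 6.9]
ft_force: [-4.5, -1.5, 15.9]
width: 0.107
```

```bash
python3 look.py w9; python3 - <<'E'
from h import *
from rig import camera,sense
c=camera("side"); a=cv2.resize(c["frame"][130:300,180:350,::-1],(400,400)); W=cloud(c)
d=camera("scene"); b=cv2.resize(d["frame"][100:330,150:340,::-1],(400,484)); V=cloud(d)
o=np.zeros((484,800,3),np.uint8); o[:400,:400]=a; o[:,400:]=b; cv2.imwrite("pics/fin.png",o)
for n,X,cc in(("side",W,c),("scene",V,d)):
    m=masks(cc)["blue"]&(X[...,2]>95)&(X[...,2]<120)&(abs(X[...,1]+16)<40)&(abs(X[...,0]-590)<25); p=X[m]; print(n,len(p),np.percentile(p[:,2],[90,97]) if len(p) else 0)
s=sense(); print(s["time_s"],s["ft_force"],s["ee_pos"],s["width"])
E
```

```text
18.6667 [590.5 -15.   77.1] [-9.004e+01 -6.000e-02  6.870e+00] [ 19.  39. -32. 103.  27.  46. -20.]
side 81 [104.47907277 105.21301701]
scene 2 [104.13578018 104.1395293 ]
18.8167 [-4.14170161 -1.00201997 16.11519742] [590.4383675  -15.01889015  77.0729423 ] 0.1082697361627929
```

View pics/fin.png

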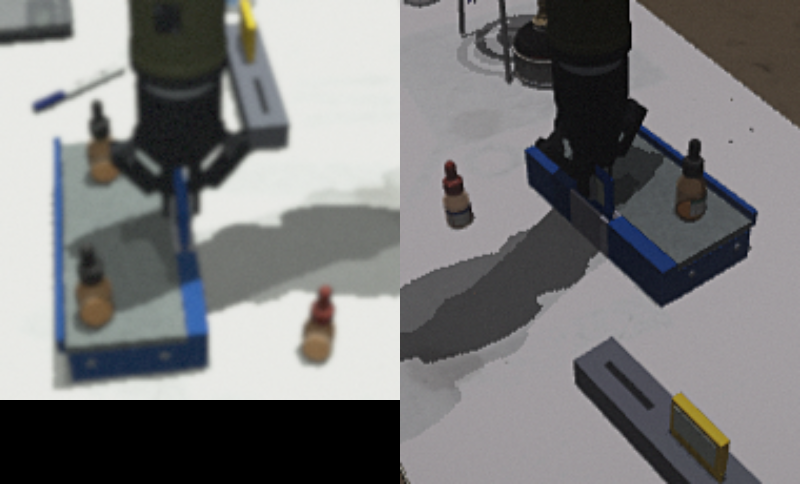

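View pics/w9.png

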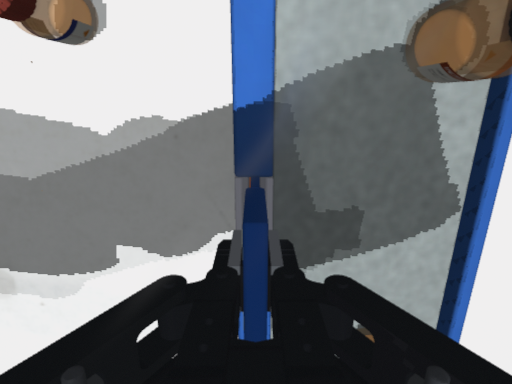

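The final pictures show the holder seated in the pocket: wrist view (256,260), with its top at about 105 mm as it should be when home. The red bottle and both back bottles are upright, and the yellow holder is still in the caddy. Handing in.

```bash
python3 - <<'E'
from rig import sense,finish_job
s=sense(); print(s["time_s"],s["ft_force"],s["ee_pos"],s["width"])
print(finish_job())
E
```

```text
18.8167 [-4.14170161 -1.00201997 16.11519742] [590.4383675  -15.01889015  77.0729423 ] 0.1082697361627929
the job is handed in; nothing more can be done
None
```

The job was handed in at 18.8 s, with the arm still holding the blue holder pressed home in the pocket.

- **Red bottle:** I lifted it off the shelf, set it upright on the bare table at about (465, 90) and released it. The later pictures still show it standing there.
- **Blue holder:** I took it from the caddy and slid it into the pocket without turning it round, so the card faces the front. It met the strip at about the expected height. The tool then stopped at z = 77.1 while the force rose from 8.7 to 16 N, which means it is against the hard stop. The depth images put the holder's top at 104–105 mm, against 105 mm expected when fully home.
- **The rest:** In the last pictures both back bottles are standing and the yellow holder is in the caddy.
- **Disagreements:**
  - The force reached 22 N for a moment when the bottle touched the table.
  - One fit of the placed bottle from the side camera was off: it gave y = 118, while the other fits gave 86–95. I relied on the pictures showing it upright.
  - The scene camera saw only two pixels of the holder's top, so that height check rests mainly on the side camera.
  - The card side itself was not clearly visible in the last pictures.

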